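Close the last clamp of the pressure canner

TASK

One clamp of the pressure canner is still open: its bolt leans out towards you and its wing nut sits high on the thread. Push the bolt upright into its slot in the lid, then spin the wing nut clockwise (seen from above) with repeated fingertip strokes on its wings until it is fully home on the lid and will not turn further. Only push with the outside of the fingers: do not pinch or grip the nut or force it, and leave the other things on the worktop where they are.

Things in the scene. Friction and masses are not known exactly. Their poses are not given: they have to be found in the camera images.
- canner: Cast-aluminium pressure canner, fixed in place: pot 216 mm across, 107 mm high; domed lid; six clamps at 60 degree steps, their bolts 128 mm from the axis. Origin at the centre of its underside, z up; its -x axis points out to the open clamp, which faces the robot, +-y to the black side handles. The five other clamps are closed; leave them.
- lid_top (a point): Top centre of the lid, 155 mm above the worktop. The dome's steep shoulder stands 95 mm from this axis, 115 to 139 mm up, so only 33 mm inside the open clamp's bolt; strokes have free room on the outer side. Black bar handle, gauge and weight on the dome reach 195 mm. Wall cabinets hang over the back of the worktop: front at x = 0.62, underside 0.58 m up here, 0.45 m up right of y = -0.13.
- slot (a point): Seat of the open clamp: middle of the 14 mm slot in the forked lid lug, on top of the lug, 118 mm above the worktop, 128 mm from the canner's axis. Axes as the canner's (-x outward). A 4 mm lip stands on the lug's outer end, 14 to 19 mm outside this point.
- bolt_pivot (a point): The pin on which the clamp's bolt swings, 53 mm straight below slot.
- clamp_bolt (a joint): Lean of the steel swing bolt (10 mm thick, 100 mm from pivot to tip): 0 upright in the slot (a stop), grows as it leans straight out from the canner, 0.9 at most. Stays where it is left; about 2.5 N at the nut moves it. While it leans, the nut's washer meets the lug's lip and cannot come home; once home, the lip holds it within 0.06.
- wing_nut (a joint): Turn of the black wing nut: 0 fully home on the lid (hard stop), grows as it is unscrewed (counter-clockwise from above), 22 at most; rises 6 mm per turn. Starts 9.5 to 15.5 rad open. Turns easily (0.012 N m, some 0.6 N on a wing), stays where left. At 0 one wing points outward from the canner, about 38 degrees to the clockwise side of straight out seen from above.
- nut_center (a point): Point on the bolt's axis, 24 mm above the nut's underside (22 mm washer). Hub 25 mm across, 18 at the top, 27 mm high; the bolt's end stands out of it. Each wing is an upright round paddle, 24 mm across, 8 mm thick, centre 21 mm from the axis, 12 to 36 mm above the underside. z axis along the bolt, wings along +-y. Turns and travels with the nut.
- wing_a (a point): Outer tip of one wing, 33 mm from the bolt's axis, at the middle of the wing's height. Moves with the nut.
- wing_b (a point): Outer tip of the other wing, opposite wing_a.
- honey_jar: Bystander: glass honey jar with a red lid, 58 mm across, 68 mm high; origin at the centre of its underside. Loose; leave it alone.
- clip_jar: Bystander: clip-top glass jar of brown sugar, 73 x 62 x 70 mm; origin at the centre of its underside. Loose; leave it alone.
- lemon: Bystander: yellow lemon, 83 x 58 x 58 mm; origin at the centre of its underside. Loose; leave it alone.
- salt_cellar: Bystander: grey-green stoneware salt pot, 63 mm across, 36 mm high; origin at the centre of its underside. Loose; leave it alone.
- tumbler: Bystander: glass tumbler in a rattan sleeve, 84 mm across, 130 mm high; origin at the centre of its underside. Loose; leave it alone.

How it is judged:
By the outcome, as a careful person would: the job done as asked, in the order asked, and still so for the second after the job is handed in, with the robot touching nothing.
It also fails if it takes over 72 s, if anything falls off the work surface, if the arm or the gripper's body presses on something with over 40 N, if the wrist force passes 120 N, or if a joint passes its speed limit or range.

ROBOT

A 6-joint arm with a two-finger parallel gripper is mounted at the origin on a cart in front of the work surface, level with it; the furniture and walls round the work are solid. World frame = base frame: x ahead of the robot, y to its left, z up, the work surface at z = 0. Lengths are in m, angles in rad, forces in N, time in s.
With the tool pointing down it reaches from about 0.35 to 0.975 m from the base axis. Payload 4.9 kg.
Tool frame: the origin (TCP) lies on the front face of the gripper's body, between the roots of the fingers; the fingertips stand ctrl.tip_extent ahead of it and the grasp point (between the pads) lies 54 mm ahead of it (ctrl.tip_extent is the distance from the TCP to the fingertips, in m); z points along the fingers, y is the line along which they close (so a half turn about z gives the same grasp; the last joint's range is limited). The gripper opens to 85 mm and grips with 20 to 120 N. Pads are 22 mm wide; open, the fingers measure 114 mm over their backs; the gripper's body (76 mm by 85 mm) begins 54 mm behind the grasp point. The pads swing forward as they close: fully open they stand 13 mm farther back than shut.
Start: joints at [1.134, 0.053, 1.613, -0, 1.476, -0.119], TCP at [0.195, 0.594, 0.304] pointing down, gripper open.
Joint ranges: [-3.01, 3.01], [-1.01, 2.22], [0.06, 2.58], [-1.02, 4.17], [0.09, 2.62], [-3.14, 3.14]. Speed limits (rad/s): [2.57, 2.57, 3.14, 3.14, 3.14, 3.14].

INTERFACE

Orientations are given as a rotation vector (axis times angle).
In Python, from station import ctrl gives the robot as it stands.
- The arm moves only by the tool apply_moves, never from a script. Its argument "rows" is one flat list of numbers, 6 for each row, row after row: the shift along the tool's x, y, z normalised to -1 to 1, where 1 is 0.6 m, then the turn, a rotation vector about the tool's x, y, z normalised to -1 to 1, where 1 is 90 degrees. A call has 1 to 20 rows; each row is the pose to reach, as a shift and turn from the pose commanded when the call began, along the tool's axes at that moment; what a row does not reach only later rows make up. A row lasts 1/10 s, in which the tool goes at most 50 mm and 8.59 degrees, less where a joint would pass 70% of its speed; a pose out of reach is approached as far as the arm can. A call with a number of a shift or a turn outside -1 to 1 is refused whole. A call with a gripper value outside its range is refused whole. "grip" is the opening, from 0 (shut) to 1 (fully open), set as the call begins (left out, the last holds). The fingers move at their own pace and stop on an object; "grip_force" is the grip in N (left out, the last holds). Time passes only in rows, so rows that repeat a pose let the fingers close. It gives the time, the measured TCP pose, the force, the opening and the grip force at its end, in the units of the state.
- ctrl.get_obs(): the state, without advancing time (a new reading comes with each control period).
- ctrl.get_image(name): name is "side" or "top" or "wrist"; returns (picture, depth): 420x560x3 uint8, blue, green, red; 420x560 float32, m along the optical axis (not along the pixel's ray), 0 where there is no reading.
- ctrl.camera_model(name): a dict with "mtx" (3x3 intrinsics, pixels), "k1" (the pictures are not rectified: a ray, as slopes to the right and down, at radius r is drawn at 1 + k1 r^2 times it, then the intrinsics apply), "R" (3x3) and "t" (3): a world point X has camera coordinates R X + t; the wrist camera has in their place "tool_from_camera" (4x4, takes a point from camera to tool coordinates, whose origin is the TCP and whose axes are the flange's). Camera axes: x right, y down, z forward; pixel columns grow to the right and rows downward; lengths in m; the calibration is good to about 2 mm. A picture is of the moment at which its call begins: read the wrist's pose just before it. camera_model takes no time and is no camera call.
- ctrl.finish_job(): hands the job in; it is judged then, once.
The state is a dict: "t": time; "q": joint angles; "dq": joint speeds; "effort": joint torques, N m; "tool_pos": TCP position; "tool_rot": TCP orientation; "contact_force": force on the tool from outside, world axes, zero at the start; "wrist_torque": the same for the moment, N m; "opening": finger opening in m; "grip_force": force on a finger pad.
Only numpy, scipy, OpenCV 4.12 (cv2) and the standard library are available. Lean on these libraries where they do the work, as an engineer would, in place of code of your own. Each camera call takes 0.05 s, during which the arm holds its last target. There are 200 camera calls.

## Working session

There is one attempt and no reset: what is moved stays moved. The work goes in short steps, Python scripts to look and compute and a tool call to move; the robot and the scene stay as the last step left them, time stands still between calls to the robot, and variables do not carry over. Pictures are saved under pics/ and viewed, at most 10 in all, crops included, and the job is handed in when it is done.

Besides the shell and the picture viewer there is one more tool, called by a JSON object that holds its "name" and its "arguments". apply_moves: Moves the arm, as the interface text tells. Its arguments: {"type":"object","properties":{"rows":{"type":"array","items":{"type":"number"}},"grip":{"type":"number"},"grip_force":{"type":"number"}},"required":["rows"]}

```bash
ls; mkdir -p pics; cat > h.py <<'E'
import numpy as np, cv2
from scipy.spatial.transform import Rotation as Ro
from station import ctrl
def pt(name,depth,u,v,obs=None):
    m=ctrl.camera_model(name);K=np.array(m["mtx"]);k=m["k1"]
    d=np.array([(u-K[0,2])/K[0,0],(v-K[1,2])/K[1,1]]);s=d.copy()
    for _ in range(20): s=d/(1+k*(s@s))
    Z=depth if np.isscalar(depth) else float(np.median([x for x in depth[int(v)-1:int(v)+2,int(u)-1:int(u)+2].ravel() if x>0] or [0]))
    c=np.array([s[0]*Z,s[1]*Z,Z])
    if "R" in m: return np.array(m["R"]).T@(c-np.array(m["t"]))
    T=np.array(m["tool_from_camera"]);p=T[:3,:3]@c+T[:3,3]
    return Ro.from_rotvec(obs["tool_rot"]).apply(p)+obs["tool_pos"]
def px(name,X):
    m=ctrl.camera_model(name);K=np.array(m["mtx"]);c=np.array(m["R"])@X+np.array(m["t"])
    s=c[:2]/c[2];s=s*(1+m["k1"]*(s@s));return K[0,0]*s[0]+K[0,2],K[1,1]*s[1]+K[1,2]
E
python3 - <<'E'
from h import *
o=ctrl.get_obs();print({k:np.round(v,3) for k,v in o.items()},ctrl.tip_extent)
for n in("side","top"):
    im,d=ctrl.get_image(n);cv2.imwrite(f"pics/{n}0.png",im);np.save(f"{n}0.npy",d);m=ctrl.camera_model(n);print(n,np.round(m["mtx"],1).tolist(),np.round(-np.array(m["R"]).T@m["t"],3))
E
```

```text
pics
{'t': np.float64(0.0), 'q': array([ 1.134,  0.053,  1.614, -0.   ,  1.476, -0.119]), 'dq': array([-0.003, -0.001,  0.001, -0.002,  0.002,  0.   ]), 'effort': array([-1.0000e-03, -3.9369e+01, -3.7018e+01, -0.0000e+00,  7.0000e-03,
        0.0000e+00]), 'tool_pos': array([0.195, 0.593, 0.303]), 'tool_rot': array([-4.970e-01, -3.101e+00,  3.000e-03]), 'contact_force': array([-0.11 , -0.648, -0.51 ]), 'wrist_torque': array([0.023, 0.011, 0.087]), 'grip_force': np.float64(0.0), 'opening': np.float64(0.086)} 0.0726
side [[456.3, 0.0, 281.5], [0.0, 456.3, 202.9], [0.0, 0.0, 1.0]] [0.534 0.993 0.993]
top [[508.9, 0.0, 277.7], [0.0, 508.9, 213.3], [0.0, 0.0, 1.0]] [-0.305  0.033  1.483]
```

View pics/side0.png

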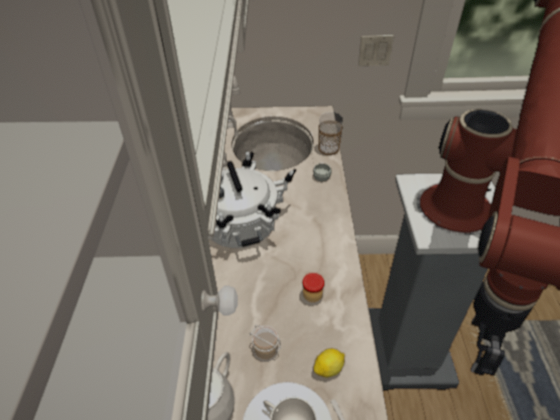

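View pics/top0.png

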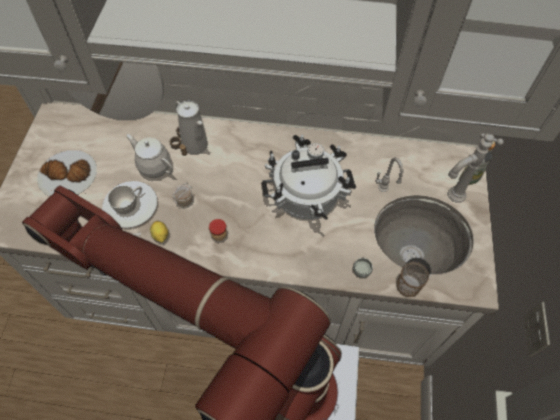

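The side view shows the canner at about (240,190), and the top view shows it at (307,178). The open clamp is probably at (317,210) in the top view. I'll enlarge both.

```bash
python3 - <<'E'
from h import *
a=cv2.imread("pics/top0.png")[130:225,255:360];b=cv2.imread("pics/side0.png")[140:250,205:305]
a=cv2.resize(a,(400,362),interpolation=3);b=cv2.resize(b,(400,440),interpolation=3)
c=np.zeros((440,800,3),np.uint8);c[:362,:400]=a;c[:,400:]=b;cv2.imwrite("pics/c1.png",c)
d=np.load("top0.npy")
for u,v in [(307,178),(317,210),(265,188),(348,181),(307,150)]:print(u,v,pt("top",d,u,v).round(3))
d=np.load("side0.npy")
for u,v in [(240,195),(290,176),(265,211),(248,160)]:print(u,v,pt("side",d,u,v).round(3))
E
```

```text
307 178 [0.622 0.049 0.152]
317 210 [0.51  0.007 0.15 ]
265 188 [0.613 0.184 0.081]
348 181 [ 0.629 -0.081  0.151]
307 150 [0.714 0.06  0.177]
240 195 [0.643 0.094 0.154]
290 176 [0.506 0.014 0.149]
265 211 [0.576 0.14  0.138]
248 160 [ 0.629 -0.07   0.143]
```

View pics/c1.png

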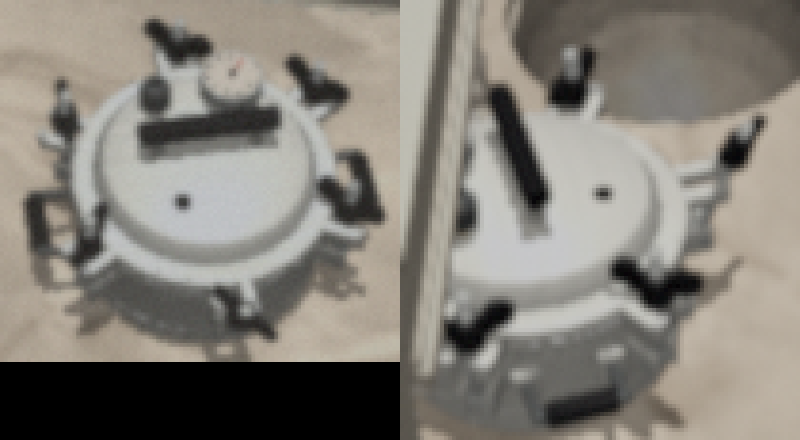

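The open clamp's nut is near (0.505, 0.010), in the top image at (317,211). One wing points down-right in that view. I'll move above it and look with the wrist camera.

```bash
cat >> h.py <<'E'
RT=np.array([[-1,0,0],[0,1,0],[0,0,-1.]])
def rel(P,R=RT,prt=True):
    o=ctrl.get_obs();A=Ro.from_rotvec(o["tool_rot"])
    s=A.inv().apply(np.array(P)-o["tool_pos"])/0.6;r=(A.inv()*Ro.from_matrix(R)).as_rotvec()/(np.pi/2)
    print("row",np.round(np.r_[s,r],4).tolist());return s,r
E
python3 - <<'E'
from h import *
rel([0.43,0.02,0.36])
print(np.round(ctrl.camera_model("wrist")["tool_from_camera"],3))
E
```

```text
row [-0.6705, -0.7855, -0.0941, -0.0011, -0.0003, -0.2023]
[[ 0.    -0.961 -0.275  0.069]
 [ 1.     0.     0.001 -0.   ]
 [-0.001 -0.275  0.961 -0.071]
 [ 0.     0.     0.     1.   ]]
```

{"name": "apply_moves", "arguments": {"rows": [-0.67,-0.785,-0.095,0,0,-0.202,-0.67,-0.785,-0.095,0,0,-0.202,-0.67,-0.785,-0.095,0,0,-0.202,-0.67,-0.785,-0.095,0,0,-0.202,-0.67,-0.785,-0.095,0,0,-0.202,-0.67,-0.785,-0.095,0,0,-0.202,-0.67,-0.785,-0.095,0,0,-0.202,-0.67,-0.785,-0.095,0,0,-0.202,-0.67,-0.785,-0.095,0,0,-0.202,-0.67,-0.785,-0.095,0,0,-0.202,-0.67,-0.785,-0.095,0,0,-0.202,-0.67,-0.785,-0.095,0,0,-0.202,-0.67,-0.785,-0.095,0,0,-0.202,-0.67,-0.785,-0.095,0,0,-0.202,-0.67,-0.785,-0.095,0,0,-0.202,-0.67,-0.785,-0.095,0,0,-0.202], "grip": 0}}

```text
t: 1.7
tool_pos: [0.4296, 0.0216, 0.3605]
tool_rot: [0.002, -3.141, -0.001]
contact_force: [-0.5, -0.4, 0.1]
opening: 0.0003
grip_force: 0.0
```

```bash
python3 - <<'E'
from h import *
o=ctrl.get_obs();print(o["t"],o["tool_pos"],o["tool_rot"],o["opening"],ctrl.tip_extent)
im,d=ctrl.get_image("wrist");cv2.imwrite("pics/w1.png",im);np.save("w1.npy",d);np.save("w1o.npy",np.r_[o["tool_pos"],o["tool_rot"]])
cv2.imwrite("pics/w1b.png",cv2.resize(im,(800,600),interpolation=3))
E
```

```text
1.7 [0.42955779 0.02163138 0.36048447] [ 1.52557938e-03 -3.14085611e+00 -7.12801079e-04] 0.00026827801905946776 0.0726
```

View pics/w1b.png

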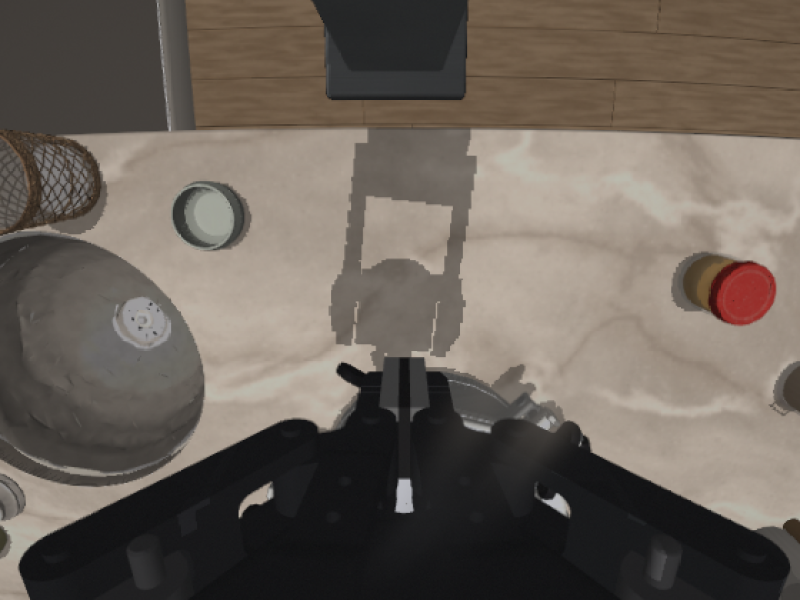

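The nut is hidden behind the fingers: image up is towards the robot, and the fingertips are at (404,370). I'll move forward 0.115 m so the nut appears above the tips in the picture.

{"name": "apply_moves", "arguments": {"rows": [-0.19,0,0,0,0,0,-0.19,0,0,0,0,0,-0.19,0,0,0,0,0,-0.19,0,0,0,0,0,-0.19,0,0,0,0,0]}}

```text
t: 2.25
tool_pos: [0.5435, 0.0217, 0.3606]
tool_rot: [0.002, -3.14, -0.0]
contact_force: [-0.6, -0.2, 0.1]
opening: -0.0001
grip_force: 0.0
```

```bash
python3 - <<'E'
from h import *
o=ctrl.get_obs();print(o["t"],o["tool_pos"],o["q"].round(2))
im,d=ctrl.get_image("wrist");cv2.imwrite("pics/w2.png",im);np.save("w2.npy",d);np.save("w2o.npy",np.r_[o["tool_pos"],o["tool_rot"]])
cv2.imwrite("pics/w2b.png",cv2.resize(im[100:310,140:420],(800,600),interpolation=3))
E
```

```text
2.25 [0.54347596 0.02170778 0.36060798] [-0.1  -0.17  1.73  0.    1.58 -1.67]
```

View pics/w2b.png

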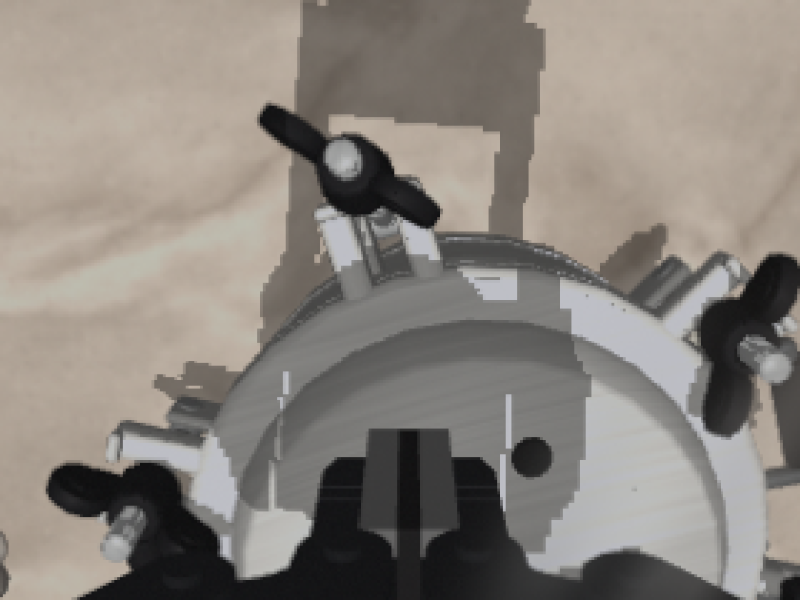

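The open nut's bolt tip is at crop (343,158), with wing tips at (268,115) and (430,212). The slot prongs are just below it, at (335,225) and (420,240). The neighbouring closed bolt tips are at (118,545) and (775,365), and I'll use them to locate the canner axis.

```bash
cat > m.py <<'E'
from h import *
d=np.load("w2.npy");a=np.load("w2o.npy");o={"tool_pos":a[:3],"tool_rot":a[3:]}
f=lambda u,v,z=None: pt("wrist",d if z is None else z,140+u/2.857,100+v/2.857,o)
def zp(u,v,h):
    a=f(u,v,.2);b=f(u,v,.3);return a+(b-a)*(h-a[2])/(b[2]-a[2])
for n,u,v in [("tip",343,158),("wa",268,115),("wb",430,212),("hub",372,185),("L",118,545),("R",775,365),("prL",330,213),("prL2",345,250),("prR",420,250)]: print(n,f(u,v).round(4))
L,R=zp(118,545,.165),zp(775,365,.165);print(L,R)
# axis: three bolts at 60deg, radius .128; L,R are 120deg apart
M=(L+R)/2;w=(R-L)[:2];print("dist",np.hypot(*w),"exp",.128*3**.5)
n=np.array([w[1],-w[0]])/np.hypot(*w); n=n if n[0]<0 else -n
C=M[:2]-n*.064;print("axis",C,"slot",C+n*.128,"out",n)
# circle of lid shoulder from depth z 0.120..0.136
pts=np.array([f(u,v) for u in range(150,780,6) for v in range(230,560,6)])
s=pts[(pts[:,2]>.122)&(pts[:,2]<.136)&(abs(np.hypot(*(pts[:,:2]-C).T)-.095)<.012)]
A=np.c_[2*s[:,:2],np.ones(len(s))];x=np.linalg.lstsq(A,(s[:,:2]**2).sum(1),rcond=None)[0];print("fit",x[:2],(x[2]+x[:2]@x[:2])**.5,len(s))
E
python3 m.py
```

```text
tip [0.503  0.0024 0.1606]
wa [ 0.491  -0.021   0.1499]
wb [0.519  0.0283 0.1616]
hub [0.5115 0.0108 0.1568]
L [ 0.6286 -0.0739  0.1673]
R [0.5654 0.1359 0.1677]
prL [ 0.5257 -0.005   0.1231]
prL2 [ 5.394e-01 -3.000e-04  1.193e-01]
prR [0.5394 0.026  0.1192]
[ 0.62997311 -0.07476859  0.165     ] [0.56629574 0.13709691 0.165     ]
dist 0.22122793002128832 exp 0.22170250336881628
axis [0.65942593 0.04958567] slot [0.53684292 0.01274265] out [-0.9576797  -0.28783606]Traceback (most recent call last):
  File "m.py", line 13, in <module>
    pts=np.array([f(u,v) for u in range(150,780,6) for v in range(230,560,6)])
                  ~^^^^^
  File "m.py", line 3, in <lambda>
    f=lambda u,v,z=None: pt("wrist",d if z is None else z,140+u/2.857,100+v/2.857,o)
                         ~~^^^^^^^^^^^^^^^^^^^^^^^^^^^^^^^^^^^^^^^^^^^^^^^^^^^^^^^^^
  File "h.py", line 5, in pt
    m=ctrl.camera_model(name);K=np.array(m["mtx"]);k=m["k1"]
ValueError: time passes only in moves, steps and waits
```

```bash
cat >> h.py <<'E'
S=np.array([.537,.0127]);n=np.array([-.9577,-.2878]);tv=np.array([-.2878,.9577])*np.array([1,1])
RC=np.array([[n[0],tv[0],0],[n[1],tv[1],0],[0,0,-1.]])
def W(o,t,ztip): return np.r_[S+n*o+tv*t,ztip+.0726]
def loc():
    p=ctrl.get_obs();q=np.array(p["tool_pos"]);e=q[:2]-S
    print("t",p["t"],"o,t,ztip mm",np.round([1e3*e@n,1e3*e@tv,1e3*(q[2]-.0726)],1),"F loc",np.round([p["contact_force"][:2]@n,p["contact_force"][:2]@tv,p["contact_force"][2]],2),"tau",p["wrist_torque"].round(2))
E
python3 - <<'E'
from h import *
loc();rel(W(.09,.013,.25),RC);rel(W(.09,.013,.138),RC)
E
```

```text
t 2.3 o,t,ztip mm [ -8.5   6.6 288.4] F loc [ 0.54 -0.66  0.09] tau [-0.   -0.   -0.01]
row [0.1603, -0.0369, 0.064, 0.0, -0.0001, -0.1853]
row [0.1602, -0.0369, 0.2507, 0.0, -0.0001, -0.1853]
```

{"name": "apply_moves", "arguments": {"rows": [0.16,-0.037,0.064,0,0,-0.185,0.16,-0.037,0.064,0,0,-0.185,0.16,-0.037,0.064,0,0,-0.185,0.16,-0.037,0.1,0,0,-0.185,0.16,-0.037,0.16,0,0,-0.185,0.16,-0.037,0.22,0,0,-0.185,0.16,-0.037,0.251,0,0,-0.185,0.16,-0.037,0.251,0,0,-0.185]}}

```text
t: 3.1
tool_pos: [0.4459, -0.001, 0.2077]
tool_rot: [0.453, -3.104, -0.002]
contact_force: [-0.6, -0.3, -0.2]
opening: -0.0
grip_force: 0.0
```

```bash
python3 - <<'E'
from h import *
loc();rel(W(.032,.013,.138),RC)
E
```

```text
t 3.1 o,t,ztip mm [ 91.2  13.1 135.1] F loc [ 0.68 -0.15 -0.16] tau [ 0.01  0.01 -0.02]
row [-0.0986, 0.0, -0.0052, 0.0014, -0.0027, -0.0013]
```

{"name": "apply_moves", "arguments": {"rows": [-0.03,0,0,0,0,0,-0.05,0,0,0,0,0,-0.06,0,0,0,0,0,-0.068,0,0,0,0,0,-0.075,0,0,0,0,0,-0.08,0,0,0,0,0,-0.085,0,0,0,0,0,-0.09,0,0,0,0,0,-0.095,0,0,0,0,0,-0.1,0,0,0,0,0,-0.1,0,0,0,0,0]}}

```text
t: 4.2
tool_pos: [0.5058, 0.0159, 0.2106]
tool_rot: [-0.454, 3.108, 0.001]
contact_force: [-2.9, 2.2, 2.6]
opening: -0.0002
grip_force: 1.7
```

```bash
python3 - <<'E'
from h import *
loc()
E
```

```text
t 4.2 o,t,ztip mm [ 28.9  12.  138. ] F loc [2.13 2.95 2.65] tau [0.36 0.47 0.  ]
```

{"name": "apply_moves", "arguments": {"rows": [-0.004,0,0,0,0,0,-0.008,0,0,0,0,0,-0.011,0,0,0,0,0,-0.011,0,0,0,0,0]}}

```text
t: 4.6
tool_pos: [0.5122, 0.0175, 0.2104]
tool_rot: [-0.454, 3.108, -0.0]
contact_force: [-3.0, 2.3, 1.8]
opening: 0.0001
grip_force: 1.7
```

```bash
python3 - <<'E'
from h import *
loc()
E
```

```text
t 4.6 o,t,ztip mm [ 22.4  11.8 137.8] F loc [2.17 3.07 1.81] tau [0.26 0.46 0.04]
```

{"name": "apply_moves", "arguments": {"rows": [-0.003,0,0,0,0,0,-0.006,0,0,0,0,0,-0.006,0,0,0,0,0]}}

```text
t: 4.9
tool_pos: [0.5144, 0.0188, 0.2101]
tool_rot: [0.454, -3.105, -0.002]
contact_force: [-7.5, 2.1, 6.6]
opening: 0.0001
grip_force: 4.5
```

```bash
python3 - <<'E'
from h import *
loc()
E
```

```text
t 4.9 o,t,ztip mm [ 19.9  12.3 137.5] F loc [6.56 4.2  6.62] tau [0.41 1.27 0.01]
```

Contact force is rising at o ≈ 20 mm, so the bolt is probably at its stop. I'll back off, rise and look.

{"name": "apply_moves", "arguments": {"rows": [0.02,0,0,0,0,0,0.05,0,0,0,0,0,0.05,0,-0.08,0,0,0,0.05,0,-0.16,0,0,0,0.0,0,-0.18,0,0,0,-0.055,-0.015,-0.18,0,0,0,-0.055,-0.015,-0.18,0,0,0,-0.055,-0.015,-0.18,0,0,0]}}

```text
t: 5.7
tool_pos: [0.5493, 0.019, 0.3173]
tool_rot: [0.454, -3.108, 0.001]
contact_force: [-0.6, 1.2, -0.8]
opening: 0.0
grip_force: 0.0
```

```bash
python3 - <<'E'
from h import *
loc()
o=ctrl.get_obs()
im,d=ctrl.get_image("wrist");cv2.imwrite("pics/w3.png",im);np.save("w3.npy",d);np.save("w3o.npy",np.r_[o["tool_pos"],o["tool_rot"]])
cv2.imwrite("pics/w3b.png",cv2.resize(im[100:310,140:420],(800,600),interpolation=3))
E
```

```text
t 5.7 o,t,ztip mm [-13.6   2.5 244.7] F loc [ 0.24  1.3  -0.8 ] tau [-0.01  0.   -0.03]
```

View pics/w3b.png

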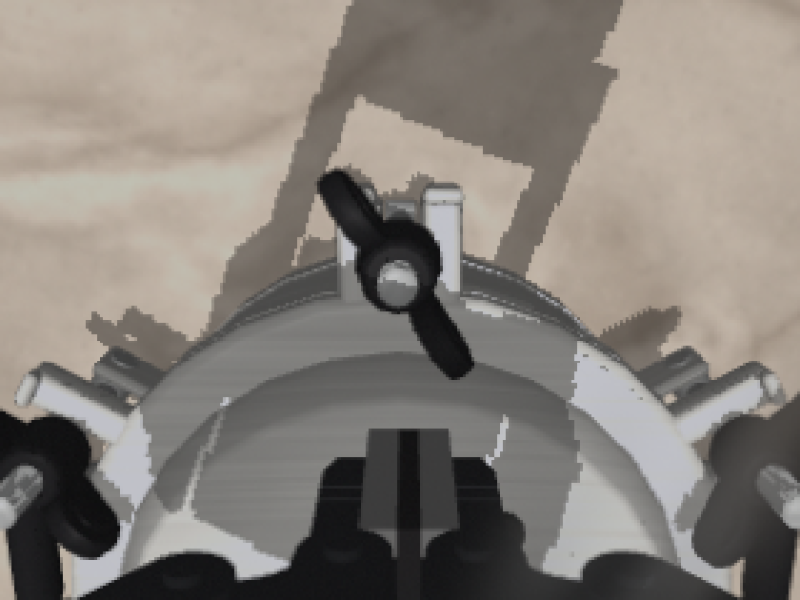

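The bolt tip is at (398,285), close to its seat between the prongs, which run from (345,190) to (440,190). The wing tips are at (335,180) and (458,370). I'll convert these to positions.

```bash
python3 - <<'E'
from h import *
d=np.load("w3.npy");a=np.load("w3o.npy");o={"tool_pos":a[:3],"tool_rot":a[3:]}
for nm,u,v in [("tip",398,285),("wa",333,182),("wa2",350,205),("wb",458,368),("wb2",440,340),("hub",398,235),("prL",352,200),("prR",445,210)]:
    p=pt("wrist",d,140+u/2.857,100+v/2.857,o);e=p[:2]-S;print(nm,np.round([1e3*e@n,1e3*e@tv,1e3*p[2]],1))
E
```

```text
tip [  0.6  -0.2 167.2]
wa [ 25.6 -16.5 160.2]
wa2 [ 20.4 -12.1 164.5]
wb [-22.7  15.3 163.6]
wb2 [-14.6  10.5 164.9]
hub [ 10.4  -0.4 152. ]
prL [ 21.5 -11.6 163.4]
prR [ 11.7  13.4 118.9]
```

The bolt is upright, with its tip within 1 mm of the slot axis. The nut is about 10.66 rad (611°) open, with wings at -33° and 147°. I'll circle the shut fingertips around the nut, pushing wing b from behind so the last stroke ends on the outer side. First I'll go down into the free sector.

{"name": "apply_moves", "arguments": {"rows": [0.031,0.042,0,0,0,0,0.031,0.042,0.02,0,0,0,0.031,0.042,0.09,0,0,0,0.031,0.042,0.14,0,0,0,0.031,0.042,0.158,0,0,0,0.031,0.042,0.158,0,0,0]}}

```text
t: 6.35
tool_pos: [0.5229, 0.038, 0.2212]
tool_rot: [0.453, -3.105, -0.001]
contact_force: [-0.2, 0.3, 0.6]
opening: 0.0002
grip_force: 0.0
```

```bash
python3 - <<'E'
from h import *
loc()
p=np.radians(80+18*np.arange(1,21));print(np.round(.0467*(np.cos(p)-np.cos(p[-1])),3).tolist(),np.round(.0467*(np.sin(p)-np.sin(p[-1])),3).tolist())
E
```

```text
t 6.35 o,t,ztip mm [  6.2  28.3 148.6] F loc [0.07 0.36 0.63] tau [-0.03 -0.02  0.01]
[-0.015, -0.029, -0.041, -0.049, -0.054, -0.054, -0.05, -0.042, -0.03, -0.016, -0.002, 0.012, 0.024, 0.033, 0.038, 0.038, 0.034, 0.025, 0.014, 0.0] [0.0, -0.004, -0.012, -0.024, -0.038, -0.052, -0.066, -0.078, -0.087, -0.092, -0.092, -0.088, -0.08, -0.068, -0.054, -0.039, -0.026, -0.014, -0.005, 0.0]
```

{"name": "apply_moves", "arguments": {"rows": [-0.015,0,0,0,0,0,-0.029,-0.004,0,0,0,0,-0.041,-0.012,0,0,0,0,-0.049,-0.024,0,0,0,0,-0.054,-0.038,0,0,0,0,-0.054,-0.052,0,0,0,0,-0.05,-0.066,0,0,0,0,-0.042,-0.078,0,0,0,0,-0.03,-0.087,0,0,0,0,-0.016,-0.092,0,0,0,0]}}

```text
t: 7.35
tool_pos: [0.5489, -0.0128, 0.2235]
tool_rot: [-0.453, 3.108, -0.0]
contact_force: [-0.2, 0.6, 0.0]
opening: -0.0003
grip_force: 0.4
```

```bash
python3 - <<'E'
from h import *
loc()
E
```

```text
t 7.35 o,t,ztip mm [ -4.1 -27.8 150.9] F loc [-0.01  0.65  0.02] tau [ 0.05 -0.15 -0.02]
```

{"name": "apply_moves", "arguments": {"rows": [0.014,0,0,0,0,0,0.028,0.004,0.001,0,0,0,0.04,0.012,0.002,0,0,0,0.049,0.024,0.003,0,0,0,0.054,0.038,0.004,0,0,0,0.054,0.053,0.004,0,0,0,0.05,0.066,0.004,0,0,0,0.041,0.078,0.004,0,0,0,0.03,0.087,0.004,0,0,0,0.016,0.092,0.004,0,0,0]}}

```text
t: 8.35
tool_pos: [0.5248, 0.039, 0.2209]
tool_rot: [0.455, -3.108, -0.0]
contact_force: [-0.6, -0.3, 1.0]
opening: 0.0
grip_force: 0.4
```

```bash
python3 - <<'E'
from h import *
loc()
o=ctrl.get_obs()
im,d=ctrl.get_image("wrist");np.save("w4.npy",d);np.save("w4o.npy",np.r_[o["tool_pos"],o["tool_rot"]])
cv2.imwrite("pics/w4b.png",cv2.resize(im[60:340,100:460],(772,600),interpolation=3))
E
```

```text
t 8.35 o,t,ztip mm [  4.1  28.8 148.3] F loc [ 0.63 -0.17  0.96] tau [-0.05  0.09  0.01]
```

View pics/w4b.png

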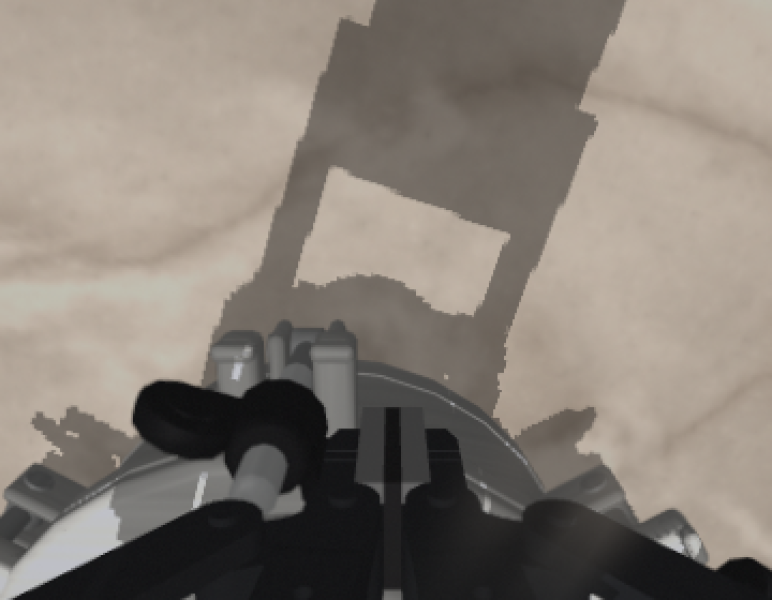

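The visible wing is at (185,415), about -70°, so the nut has followed the finger for nearly a full turn and is well engaged. About 285° remains, so I'll continue to about -28° and then slow down.

{"name": "apply_moves", "arguments": {"rows": [-0.015,0,0.001,0,0,0,-0.029,-0.004,0.002,0,0,0,-0.041,-0.012,0.002,0,0,0,-0.049,-0.024,0.002,0,0,0,-0.054,-0.038,0.002,0,0,0,-0.054,-0.052,0.002,0,0,0,-0.05,-0.066,0.002,0,0,0,-0.042,-0.078,0.002,0,0,0,-0.03,-0.087,0.002,0,0,0,-0.016,-0.092,0.003,0,0,0,-0.002,-0.092,0.006,0,0,0,0.012,-0.088,0.009,0,0,0,0.024,-0.08,0.011,0,0,0,0.033,-0.068,0.011,0,0,0]}}

```text
t: 9.8
tool_pos: [0.516, -0.0064, 0.214]
tool_rot: [0.454, -3.108, 0.0]
contact_force: [0.9, -1.5, -0.3]
opening: 0.0
grip_force: 0.5
```

```bash
python3 - <<'E'
from h import *
loc()
E
```

```text
t 9.8 o,t,ztip mm [ 25.6 -12.3 141.4] F loc [-0.39 -1.68 -0.34] tau [-0.15 -0.12  0.01]
```

{"name": "apply_moves", "arguments": {"rows": [0,0.0015,0,0,0,0,0,0.003,0,0,0,0,0,0.003,0,0,0,0]}}

```text
t: 10.1
tool_pos: [0.5165, -0.0046, 0.2144]
tool_rot: [0.455, -3.108, -0.0]
contact_force: [-0.8, -0.3, 0.7]
opening: -0.0002
grip_force: 0.2
```

```bash
python3 - <<'E'
from h import *
loc()
E
```

```text
t 10.1 o,t,ztip mm [ 24.6 -10.6 141.8] F loc [ 0.83 -0.08  0.71] tau [-0.08  0.04 -0.01]
```

{"name": "apply_moves", "arguments": {"rows": [0,0.002,0,0,0,0,0,0.004,0,0,0,0,0,0.005,0,0,0,0,0,0.005,0,0,0,0]}}

```text
t: 10.5
tool_pos: [0.5159, -0.0019, 0.2145]
tool_rot: [-0.454, 3.108, 0.0]
contact_force: [0.4, -1.0, 0.1]
opening: -0.0001
grip_force: 0.2
```

```bash
python3 - <<'E'
from h import *
loc()
E
```

```text
t 10.5 o,t,ztip mm [ 24.5  -7.9 141.9] F loc [-0.1  -1.04  0.1 ] tau [-0.09 -0.02  0.01]
```

{"name": "apply_moves", "arguments": {"rows": [0,0.002,0,0,0,0,0,0.004,0,0,0,0,0,0.005,0,0,0,0,0,0.005,0,0,0,0]}}

```text
t: 10.9
tool_pos: [0.5149, 0.0009, 0.2146]
tool_rot: [-0.454, 3.108, -0.0]
contact_force: [-0.1, -0.2, -0.2]
opening: -0.0005
grip_force: 0.3
```

```bash
python3 - <<'E'
from h import *
loc()
E
```

```text
t 10.9 o,t,ztip mm [ 24.6  -4.9 142. ] F loc [ 0.2  -0.16 -0.19] tau [-0.1  -0.04 -0.03]
```

{"name": "apply_moves", "arguments": {"rows": [0,0.002,0,0,0,0,0,0.004,0,0,0,0,0,0.005,0,0,0,0,0,0.005,0,0,0,0]}}

```text
t: 11.3
tool_pos: [0.5143, 0.0027, 0.2147]
tool_rot: [-0.454, 3.108, -0.005]
contact_force: [0.9, -6.7, -0.3]
opening: -0.0004
grip_force: 2.6
```

```bash
python3 - <<'E'
from h import *
loc()
o=ctrl.get_obs()
im,d=ctrl.get_image("wrist");np.save("w5.npy",d);np.save("w5o.npy",np.r_[o["tool_pos"],o["tool_rot"]])
cv2.imwrite("pics/w5b.png",cv2.resize(im[60:340,100:460],(772,600),interpolation=3))
E
```

```text
t 11.3 o,t,ztip mm [ 24.7  -3.  142.1] F loc [ 1.07 -6.72 -0.33] tau [-1.07 -0.19 -0.04]
```

View pics/w5b.png

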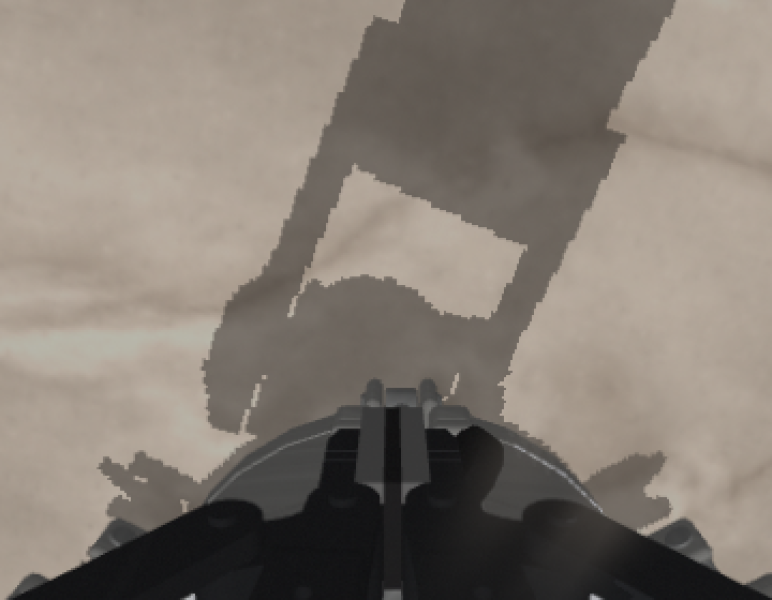

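Force rose to 6.7 N with the wing on the +t side at (485,450), consistent with the hard stop. I'll retreat and check from above.

{"name": "apply_moves", "arguments": {"rows": [0.005,-0.015,0,0,0,0,0.06,-0.015,0,0,0,0,0.06,-0.015,-0.08,0,0,0,0.06,0,-0.15,0,0,0,0,0.009,-0.171,0,0,0,-0.064,0.009,-0.171,0,0,0,-0.064,0.009,-0.171,0,0,0,-0.064,0.009,-0.171,0,0,0]}}

```text
t: 12.15
tool_pos: [0.5493, 0.0201, 0.3163]
tool_rot: [0.455, -3.106, -0.002]
contact_force: [0.7, -0.3, 0.8]
opening: 0.0002
grip_force: 0.0
```

```bash
python3 - <<'E'
from h import *
loc()
o=ctrl.get_obs()
im,d=ctrl.get_image("wrist");np.save("w6.npy",d);np.save("w6o.npy",np.r_[o["tool_pos"],o["tool_rot"]])
cv2.imwrite("pics/w6b.png",cv2.resize(im[100:310,140:420],(800,600),interpolation=3))
E
```

```text
t 12.15 o,t,ztip mm [-13.9   3.6 243.7] F loc [-0.55 -0.51  0.77] tau [-0.03  0.    0.01]
```

View pics/w6b.png

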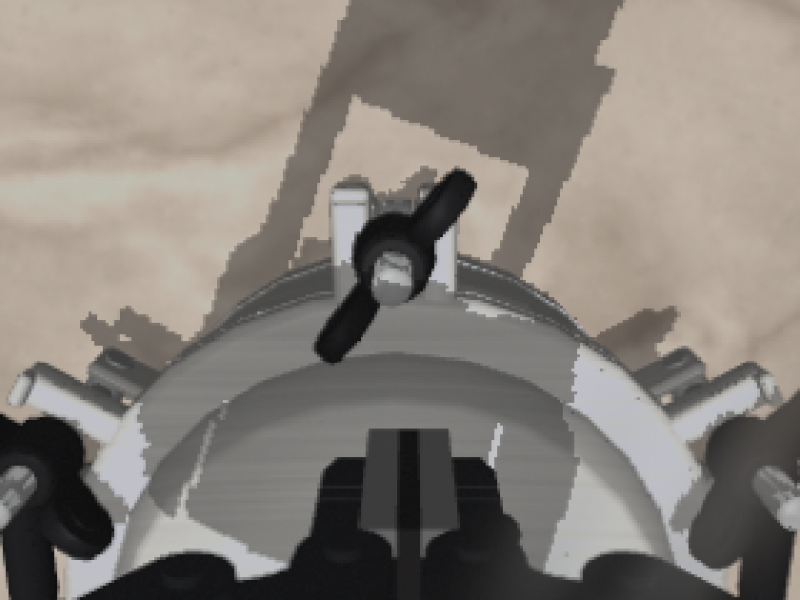

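The bolt tip is at (393,280). The wings run from (462,182) to (328,352), with the outer wing clockwise of straight out. I'll check the angle and height.

```bash
python3 - <<'E'
from h import *
d=np.load("w6.npy");a=np.load("w6o.npy");o={"tool_pos":a[:3],"tool_rot":a[3:]}
P=[]
for nm,u,v in [("tip",393,285),("w1",462,184),("w1b",448,200),("w2",330,350),("w2b",345,325)]:
    p=pt("wrist",d,140+u/2.857,100+v/2.857,o);e=p[:2]-S;q=np.array([1e3*e@n,1e3*e@tv,1e3*p[2]]);P.append(q);print(nm,q.round(1))
w=P[1]-P[3];print(np.degrees(np.arctan2(w[1],w[0])))
E
```

```text
tip [ 6.000e-01 -1.000e-01  1.669e+02]
w1 [ 23.6  17.8 150.2]
w1b [ 20.   14.  154.2]
w2 [-20.7 -17.5 153.9]
w2b [-13.6 -13.3 154.2]
38.49661045588579
```

The nut is home: the wing is at 38.5° (38° expected), its top at 154 mm, and the bolt is upright. I'll hand it in.

```bash
python3 -c "
from station import ctrl
print(ctrl.finish_job())"
```

```text
the job is handed in; nothing more can be done
None
```

The bolt is upright in its slot and the wing nut is home against its stop: the final check read the wing at 38.5° and its top at 154 mm, both as expected. I handed the job in at about 12 s with the arm clear.

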